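# Fit the drive module and hold the recessed reset down

### The job

Push the spare plug-in module fully home into the bay of the grinder's control unit, so that its flange lies flat on the cover. Then take the reset pin out of its stand, reach it through the small round hole in the cover, push the recessed button fully down and finish like that: still gripping the pin upright and holding the button down. Mind the upright board beside the unit (carry the hand over it when you come from the right), and leave the jar, the wedge and the pen where they are.

Things in the scene. Friction and masses are not known exactly. Their poses are not given: they have to be found in the camera images.
- unit: Control unit fixed to the bench: box 100 x 196 x 75 mm (its x, y, z), grey sides, flat bare metal cover, its -y end turned roughly towards the robot. Feet 3 mm high reach 12 mm past its long sides; a cable gland sticks out 20 mm at its +x side. Origin: centre of its underside; z up. In the cover: a rectangular bay towards its +y end (away from the robot), a small round hole towards its -y end.
- board_foot (a point): Foot of the near end of a fixed upright wooden board, 0.43 m high, 30 mm thick, which runs straight away from the robot for 0.48 m to the right of the unit; this point lies on its left face, and the rest of the board lies to the right of (at lower y than) this face.
- bay (a point): Centre of the mouth of the module bay, level with the top of the cover (unit frame 0, 48, 75 mm); axes as the unit's. The bay is 31 mm along x by 53 mm along y, straight, more than 60 mm deep, open at the top, with a 2 mm chamfered edge.
- reset_hole (a point): Centre of the round reset hole, level with the top of the cover (unit frame 0, -55, 75 mm); axes as the unit's. The hole is 12 mm across (2 mm chamfered edge wider at the top) in a cover 8 mm thick. Under it lies the white reset button, 19 mm across, wider than the hole, whose flat top is 20 mm below the top of the cover when it is not pressed.
- reset_button (a joint): How far the reset button is pressed down, m: 0 at rest, 0.006 at its stop. A spring resists with about 1.2 N at first and 4.8 N at the stop.
- module: The loose plug-in module, 0.12 kg, standing upright on the bench: black body 28 x 50 x 45 mm (its x, y, z), above it a grey flange 40 x 62 x 6 mm (z 45 to 51 mm), above that a grey pull tab 12 mm thick along x, 36 mm wide along y, z 51 to 100 mm. Origin: centre of its underside; z up. The same either way round. Fully home, the flange rests on the cover and the underside is 45 mm below the top of the cover.
- stand: Wooden pin stand fixed to the bench, 50 x 84 x 56 mm (its x, y, z), with three holes in a row along y; the pin stands in the middle one, which is 10 mm across and goes right through. Origin: centre of its underside.
- pin: The loose steel reset pin, 50 g, 104 mm long, standing upright, tip down, in the middle hole of the stand. Origin: the tip (lower end); z runs up along the pin. Round rod 6 mm across from z 0 to 50 mm, collar 20 mm across z 50 to 54 mm, round dark handle 15 mm across z 54 to 104 mm. In the stand its collar lies on the stand's top, so the tip is 6 mm above the bench.
- tray_rim (a point): Right front corner of the rim of the grinder's fixed tray, 133 mm above the bench: the front wall runs from here to the left (+y) behind the module and the stand, the right wall straight away from the robot. Grippers that reach over it must stay above this rim.
- jar: Bystander: white open jar, 69 mm across, 60 mm high, loose, behind the unit. Origin: centre of its underside.
- sanding_wedge: Bystander: reddish-brown wedge, 34 x 105 x 26 mm, loose, beyond the upright board on the right. Origin: centre of its underside.
- pen: Bystander: thick marker pen lying at the left of the work, 140 mm long, 16 mm thick, loose. Origin: centre of its underside.

How it is judged:
On the way, in this order (a step that is already met when the one before it is completed fails the run):
1. the module is fully home in the bay (z of module in the frame of unit below 0.0325 m and horizontal distance between module and bay below 0.006 m and angle between module's own z axis and vertical below 0.08 rad), for 0.2 s.
2. the gripped pin reaches through the hole and holds the button down (value of joint reset_button above 0.004 m and contact force between pin and unit above 1.5 N and contact force between the fingers and pin above 1 N and horizontal distance between pin and reset_hole below 0.01 m and z of pin in the frame of unit below 0.053 m and angle between pin's own z axis and vertical below 0.3 rad), for 0.2 s.
At the end, for the whole second after the job is handed in: Module within 2.5 mm of fully home, 6 mm of the bay centre, 0.08 rad of upright; button down over 4 of its 6 mm, the pin gripped (over 1 N), within 0.3 rad of upright, pressing in the unit with over 1.5 N, tip over 22 mm below the cover top and within 10 mm of the hole centre (all of step 1 and all of step 2); the arm keeps its last pose, push and grip.
It fails at once if jar moved more than 30 mm (distance of jar from where it was at the start of the episode above 0.03 m).
It fails at once if sanding wedge moved more than 30 mm (distance of sanding_wedge from where it was at the start of the episode above 0.03 m).
It fails at once if pen moved more than 30 mm (distance of pen from where it was at the start of the episode above 0.03 m).
It also fails if it takes over 64 s, if anything falls off the work surface, if the arm or the gripper's body presses on something with over 40 N, if the wrist force passes 120 N, or if a joint passes its speed limit or range.

### The arm

A 7-joint arm with a two-finger parallel gripper is mounted at the origin on a cart in front of the work surface, level with it; the furniture and walls round the work are solid. World frame = base frame: x ahead of the robot, y to its left, z up, the work surface at z = 0. Lengths are in m, angles in rad, forces in N, time in s.
With the tool pointing down it reaches from about 0.4 to 0.875 m from the base axis. Payload 19.3 kg.
Tool frame: the origin (TCP) lies on the mounting face of the last link; the fingertips stand 173 mm ahead of it and the grasp point (between the pads) lies 155 mm ahead of it; z points along the fingers, y is the line along which they close (so a half turn about z gives the same grasp; the last joint's range is limited). The gripper opens to 85 mm and grips with 20 to 120 N. Pads are 22 mm wide; open, the fingers measure 114 mm over their backs; the gripper's body (76 mm by 85 mm) begins 54 mm behind the grasp point. The pads swing forward as they close: fully open they stand 13 mm farther back than shut.
Start: joints at [1.13, 0.521, -0.036, 1.599, 0.021, 1.021, -0.113], TCP at [0.226, -0.583, 0.405] pointing down, gripper open.
Joint ranges: [-2.91, 2.91], [-0.3, 2.13], [-1.5, 1.42], [0.17, 2.43], [-1.26, 4.41], [0.16, 1.93], [-2.52, 2.52]. Speed limits (rad/s): [1.89, 1.89, 2.39, 2.39, 3.01, 3.01, 3.01].

### API

Orientations are given as a 3x3 rotation matrix whose columns are the frame's x, y, z axes.
In Python, from workcell import * gives the robot as it stands.
- The arm moves only by the tool move_arm, never from a script. Its argument "steps" is a list that holds one entry, the list of rows, each a list of 7 numbers: the turn, a rotation vector about the tool's x, y, z scaled (see below), then the shift along the tool's x, y, z scaled (see below), then the opening, from -1 (shut) to 1 (fully open). In form: [[[wx, wy, wz, tx, ty, tz, jaw], ...]]. A call has 1 to 20 rows; each row shifts and turns the commanded pose from where the row before left it, along the tool's axes as they then stand; what a row does not reach is not made up. The controller multiplies each number of a shift by 25 mm and each number of a turn by 0.12 rad. A row lasts 1/10 s, in which the tool goes at most 50 mm and 8.59 degrees, less where a joint would pass 70% of its speed; a pose out of reach is approached as far as the arm can. A call with a number of a shift or a turn outside -1 to 1 is refused whole. A call with a gripper value outside its range is refused whole. The fingers move at their own pace and stop on an object; "squeeze" is the grip in N (left out, the last holds). Time passes only in rows, so rows that do not move let the fingers close. It gives the time, the measured TCP pose, the force, the opening and the grip force at its end, in the units of the state.
- get_obs(): the state, without advancing time (a new reading comes with each control period).
- get_image(name): name is "side" or "top"; returns a dict with "frame" (480x640x3 uint8, blue, green, red), "K" (3x3 intrinsics, pixels), "origin" and "rotation" of the camera in the world. Camera axes: x right, y down, z forward; pixel columns grow to the right and rows downward; lengths in m; the calibration is good to about 2 mm. A picture is of the moment at which its call begins. There is no depth.
- finish_job(): hands the job in; it is judged then, once.
Trained networks look in a picture, given as the dict that the camera call returned (one of the last four; its "shot" number tells which), for a name from the list of things; names that differ only in an ending like _2 or _b are one class to them, and where a whole thing is asked for, a point or a joint stands for the part that bears it (a point fixed in the world has none). Each returns a list of dicts, best first, with "p" (0 to 1); they miss things now and then, are a little off and sometimes report something else, mostly with a low value. They report only what shows in the picture. A call takes as long as a camera call.
- trace(picture, name): "region" (480x640 bool, what is visible of it) and "pixel" ([column, row] in pixels, amid what is visible of it).
- spot_point(picture, name): "pixel" ([column, row] in pixels: a listed point, or the origin of a listed thing).
The state is a dict: "t": time; "joint_positions": joint angles; "joint_velocities": joint speeds; "joint_torque": joint torques, N m; "tcp_pos": TCP position; "eef_rot": TCP orientation; "ft_force": force on the tool from outside, world axes, zero at the start; "wrist_torque": the same for the moment, N m; "width": finger opening in m; "gripper_force": force on a finger pad.
Only numpy, scipy, OpenCV 4.12 (cv2) and the standard library are available. Lean on these libraries where they do the work, as an engineer would, in place of code of your own. Each camera call takes 0.05 s, during which the arm holds its last target. There are 200 camera calls.

## Working session

There is one attempt and no reset: what is moved stays moved. The work goes in short steps, Python scripts to look and compute and a tool call to move; the robot and the scene stay as the last step left them, time stands still between calls to the robot, and variables do not carry over. Pictures are saved under pics/ and viewed, at most 10 in all, crops included, and the job is handed in when it is done.

Besides the shell and the picture viewer there is one more tool, called after ">>>" as name(argument=value, ...) on one line, values as JSON. move_arm: Moves the arm, as the interface text tells. Its arguments: {"type":"object","properties":{"steps":{"type":"array"},"squeeze":{"type":"number"}},"required":["steps"]}

```bash
mkdir -p pics; ls
cat > h.py <<'E'
from workcell import *
import numpy as np, cv2
def ray(im,px):
    d=np.linalg.inv(im["K"])@np.array([px[0],px[1],1.0]); return np.array(im["rotation"])@d
def atz(im,px,z):
    o=np.array(im["origin"]);d=ray(im,px); return o+d*(z-o[2])/d[2]
def proj(im,P):
    c=np.array(im["rotation"]).T@(np.array(P,float)-np.array(im["origin"])); q=np.array(im["K"])@c; return q[:2]/q[2]
E
python3 - <<'E'
from h import *
o=get_obs(); print(o['tcp_pos'],o['eef_rot'],o['width'])
for n in("side","top"):
    im=get_image(n); cv2.imwrite(f"pics/{n}0.png",im["frame"]); print(n,im["origin"],im["rotation"],im["K"])
    for k,z in (("unit",0),("bay",.075),("reset_hole",.075),("module",0),("stand",0),("pin",.006),("board_foot",0),("tray_rim",.133),("jar",0),("pen",0),("sanding_wedge",0)):
        r=spot_point(im,k)
        for q in r[:2]: print(k,round(q["p"],2),np.round(q["pixel"],1),np.round(atz(im,q["pixel"],z),4))
E
```

```text
pics
[ 0.22640279 -0.58239755  0.40409723] [[ 9.32044336e-01  3.62343870e-01 -5.24836768e-04]
 [ 3.62344238e-01 -9.32043697e-01  1.09567579e-03]
 [-9.21593973e-05 -1.21138999e-03 -9.99999262e-01]] 0.08519410619206295
side [0.0888573  0.91804803 0.60667814] [[-0.83032005 -0.27852035  0.48269559]
 [-0.55710776  0.43679898 -0.70628436]
 [-0.01412637 -0.85535552 -0.5178488 ]] [[452.12409714   0.         315.05834803]
 [  0.         452.12409714 229.65716278]
 [  0.           0.           1.        ]]
unit 0.85 [344.3 248.2] [0.5463 0.1245 0.    ]
unit 0.22 [336.5 299.7] [0.4618 0.2983 0.    ]
bay 0.91 [329.3 218.5] [0.5844 0.1325 0.075 ]
reset_hole 0.89 [369.5 225.7] [0.4888 0.1111 0.075 ]
reset_hole 0.51 [331.1 220.1] [0.5768 0.1366 0.075 ]
module 0.67 [331.8 301.6] [0.4667 0.3087 0.    ]
stand 0.82 [288.9 337.9] [0.4789 0.4394 0.    ]
board_foot 0.95 [422.4 245.9] [0.3917 0.0136 0.    ]
board_foot 0.58 [240.8 381.9] [0.4854 0.5649 0.    ]
tray_rim 0.74 [295.6 229.2] [0.5647 0.2918 0.133 ]
jar 0.68 [303.1 217.8] [0.7163 0.0565 0.    ]
pen 0.93 [242.  381.6] [0.4842 0.5634 0.    ]
pen 0.
[... 218 characters left out ...]
       311.57055864]
 [  0.         586.06470514 236.65582369]
 [  0.           0.           1.        ]]
unit 0.83 [357.4 241.8] [0.5428 0.1146 0.    ]
bay 0.93 [354.7 221. ] [0.5896 0.125  0.075 ]
reset_hole 0.66 [362.8 258.8] [0.4951 0.1068 0.075 ]
module 0.68 [290.8 267.6] [0.478  0.2894 0.    ]
stand 0.7 [238.2 267.2] [0.481  0.4268 0.    ]
pin 0.61 [232.4 264.6] [0.4878 0.4411 0.006 ]
board_foot 0.55 [405.8 301.1] [ 0.3871 -0.0074  0.    ]
tray_rim 0.7 [290.9 228.1] [0.5688 0.2813 0.133 ]
tray_rim 0.66 [363.4 259.4] [0.4913 0.1096 0.133 ]
jar 0.95 [380.1 171.8] [0.7267 0.0511 0.    ]
pen 0.57 [186.5 264. ] [0.4914 0.5623 0.    ]
sanding_wedge 0.6 [446.3 208.9] [ 0.6255 -0.1195  0.    ]
```

Run:
```python
import cv2
a=cv2.imread("pics/side0.png")[160:400,210:490]; cv2.imwrite("pics/sc.png",cv2.resize(a,None,fx=2.4,fy=2.4,interpolation=cv2.INTER_CUBIC))
a=cv2.imread("pics/top0.png")[140:320,170:460]; cv2.imwrite("pics/tc.png",cv2.resize(a,None,fx=2.75,fy=2.75,interpolation=cv2.INTER_CUBIC))
```

```text
(no output)
```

View pics/sc.png

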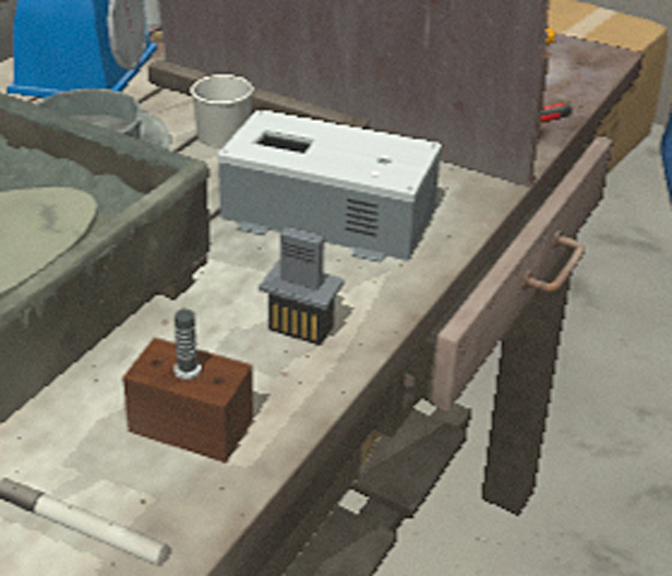

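View pics/tc.png

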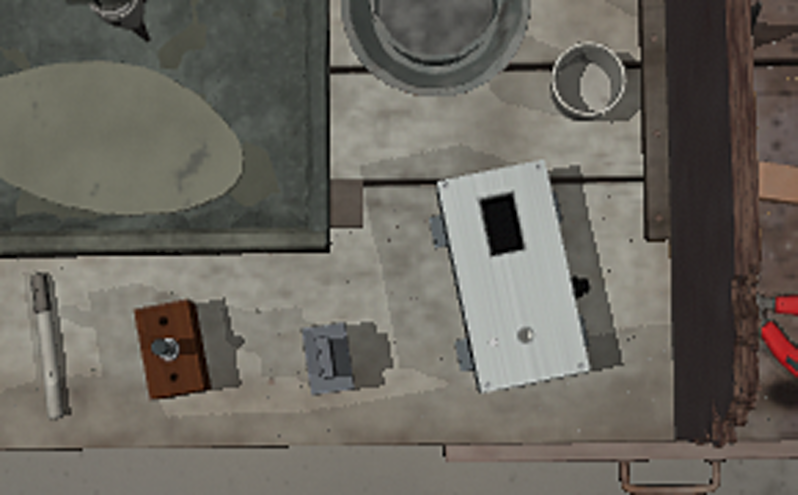

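```bash
cat > fit.py <<'E'
from h import *
from scipy.optimize import minimize
def box(x0,x1,y0,y1,z0,z1): return np.array([[x,y,z] for x in(x0,x1) for y in(y0,y1) for z in(z0,z1)])
def cyl(r,z0,z1): return np.array([[r*np.cos(a),r*np.sin(a),z] for a in np.linspace(0,6.28,24) for z in(z0,z1)])
M={"unit":[box(-.05,.05,-.098,.098,0.003,.075)],
 "module":[box(-.014,.014,-.025,.025,0,.045),box(-.02,.02,-.031,.031,.045,.051),box(-.006,.006,-.018,.018,.051,.1)],
 "stand":[box(-.025,.025,-.042,.042,0,.056)],
 "pin":[cyl(.003,0,.05),cyl(.01,.05,.054),cyl(.0075,.054,.104)]}
S=4
def render(im,parts,T):
    m=np.zeros((480*S,640*S),np.uint8)
    for P in parts:
        W=P@T[:3,:3].T+T[:3,3]
        c=(W-np.array(im["origin"]))@np.array(im["rotation"]); q=c@np.array(im["K"]).T; q=(q[:,:2]/q[:,2:]+.5)*S
        cv2.fillConvexPoly(m,cv2.convexHull(q.round().astype(np.int32)),1)
    return m
def T4(x,y,z,yaw):
    c,s=np.cos(yaw),np.sin(yaw); return np.array([[c,-s,0,x],[s,c,0,y],[0,0,1,z],[0,0,0,1.]])
def fit(ims,regs,name,x0,z=0,parts=None,dyaw=.1):
    R=[cv2.resize(r.astype(np.uint8),None,fx=S,fy=S,interpolation=cv2.INTER_NEAREST) for r in regs]
    def f(p):
        v=0
        for im,r in zip(ims,R):
            m=render(im,parts or M[name],T4(p[0]/100,p[1]/100,z,p[2])); v-= (m&r).sum()/(m|r).sum()
        return v/len(ims)
    p0=np.array([x0[0]*100,x0[1]*100,x0[2]])
    s=np.array([p0,p0+[1,0,0],p0+[0,1,0],p0+[0,0,dyaw]])
    b=minimize(f,p0,method="Nelder-Mead",options=dict(initial_simplex=s,maxiter=120,xatol=.005,fatol=1e-5))
    return np.r_[b.x[:2]/100,b.x[2]],-b.fun
E
python3 - <<'E'
from fit import *
ims=[get_image("side"),get_image("top")]
for n,x0,z in (("unit",(.54,.12,-1.37),0),("module",(.47,.297,-1.6),0),("module",(.47,.297,-.1),0),("stand",(.48,.43,.2),0),("stand",(.48,.43,1.7),0)):
    tr=[trace(i,n)[0] for i in ims]
    print(n,[round(t["p"],2) for t in tr])
    for k in ([0],[1],[0,1]):
        p,v=fit([ims[i] for i in k],[tr[i]["region"] for i in k],n,x0,z); print(k,p.round(4),round(v,3))
        if n=="unit":
            T=T4(*p[:2],0,p[2]); print("  bay",(T@[0,.048,.075,1])[:3].round(4),"hole",(T@[0,-.055,.075,1])[:3].round(4))
E
```

```text
unit [0.83, 0.58]
[0] [ 0.5409  0.1228 -1.3768] 0.952
  bay [0.588  0.1321 0.075 ] hole [0.4869 0.1122 0.075 ]
[1] [ 0.5433  0.1225 -1.3806] 0.932
  bay [0.5905 0.1316 0.075 ] hole [0.4893 0.1121 0.075 ]
[0, 1] [ 0.5424  0.1227 -1.3763] 0.938
  bay [0.5895 0.132  0.075 ] hole [0.4885 0.1121 0.075 ]
module [0.79, 0.78]
[0] [ 0.4693  0.2909 -1.4679] 0.899
[1] [ 0.4715  0.2921 -1.4492] 0.914
[0, 1] [ 0.4702  0.2917 -1.4497] 0.893
module [0.79, 0.78]
[0] [ 0.4685  0.2913 -1.5179] 0.897
[1] [ 0.4715  0.292  -1.4283] 0.919
[0, 1] [ 0.4708  0.2914 -1.426 ] 0.897
stand [0.67, 0.69]
[0] [0.48 0.43 0.2 ] -0.0
[1] [0.4826 0.4381 1.7785] 0.867
[0, 1] [0.4826 0.4381 1.7785] 0.434
stand [0.67, 0.69]
[0] [0.48 0.43 1.7 ] -0.0
[1] [0.4822 0.4383 1.7453] 0.869
[0, 1] [0.4822 0.4383 1.7453] 0.435
```

>>> move_arm(steps=[[[0,0,0.2,0,0,-1,1],[0,0,0.2,0,0,-1,1],[0,0,0.2,0,0,-1,1],[0,0,0.2,0,0,-1,1],[0,0,0.2,0,0,-1,1],[0,0,0.2,0,0,-1,1],[0,0,0.2,0,0,-1,1],[0,0,0.2,0,0,-1,1],[0,0,0.2,0,0,-1,1],[0,0,0.2,0,0,-1,1],[0,0,0,0,0,-1,1],[0,0,0,1,-1,0,1],[0,0,0,1,-1,0,1],[0,0,0,1,-1,0,1],[0,0,0,1,-1,0,1],[0,0,0,1,-1,0,1],[0,0,0,1,-1,0,1],[0,0,0,1,-1,0,1],[0,0,0,1,-1,0,1]]])

```text
t: 3.7
tcp_pos: [0.3993, -0.3568, 0.6799]
eef_rot: [[0.991, 0.13, 0.0], [0.13, -0.991, -0.0], [0.0, 0.0, -1.0]]
ft_force: [0.3, 0.1, 0.3]
width: 0.0856
gripper_force: 0.0
```

>>> move_arm(steps=[[[0,0,0,0.24,-1,0,1],[0,0,0,0.24,-1,0,1],[0,0,0,0.24,-1,0,1],[0,0,0,0.24,-1,0,1],[0,0,0,0.24,-1,0,1],[0,0,0,0.24,-1,0,1],[0,0,0,0.24,-1,0,1],[0,0,0,0.24,-1,0,1],[0,0,0,0.24,-1,0,1],[0,0,0,0.24,-1,0,1],[0,0,0,0.24,-1,0,1],[0,0,0,0.24,-1,0,1],[0,0,0,0.24,-1,0,1],[0,0,0,0.24,-1,0,1],[0,0,0,0.24,-1,0,1],[0,0,0,0.24,-1,0,1],[0,0,0,0.24,-1,0,1],[0,0,0,0.24,-1,0,1],[0,0,0,0.24,-1,0,1],[0,0,0,0.24,-1,0,1]]])

```text
t: 5.7
tcp_pos: [0.4523, 0.1542, 0.6798]
eef_rot: [[0.991, 0.13, 0.0], [0.13, -0.991, -0.0], [0.0, 0.0, -1.0]]
ft_force: [-0.1, -0.7, -0.5]
width: 0.0853
gripper_force: 0.0
```

>>> move_arm(steps=[[[0,0,0,0.24,-0.89,1,1],[0,0,0,0.24,-0.89,1,1],[0,0,0,0.24,-0.89,1,1],[0,0,0,0.24,-0.89,1,1],[0,0,0,0.24,-0.89,1,1],[0,0,0,0.24,-0.9,1,1],[0,0,0,0,0,1,1],[0,0,0,0,0,1,1],[0,0,0,0,0,1,1],[0,0,0,0,0,1,1],[0,0,0,0,0,1,1],[0,0,0,0,0,1,1],[0,0,0,0,0,1,1],[0,0,0,0,0,1,1],[0,0,0,0,0,1,1]]])

```text
t: 7.2
tcp_pos: [0.4708, 0.2904, 0.3038]
eef_rot: [[0.991, 0.13, 0.0], [0.13, -0.991, 0.0], [0.0, -0.0, -1.0]]
ft_force: [0.2, 0.4, 0.6]
width: 0.0853
gripper_force: 0.0
```

Run:
```python
from h import *
o=get_obs(); print(o['tcp_pos'])
a=get_image("side");b=get_image("top")
A=a["frame"][180:360,230:430];B=b["frame"][180:330,210:410]
A=cv2.resize(A,None,fx=2,fy=2,interpolation=2);B=cv2.resize(B,(400,300),interpolation=2)
c=np.zeros((360,800,3),np.uint8);c[:,:400]=A;c[:300,400:]=B;cv2.imwrite("pics/g1.png",c)
```

```text
[0.47075916 0.29039361 0.30377682]
```

View pics/g1.png

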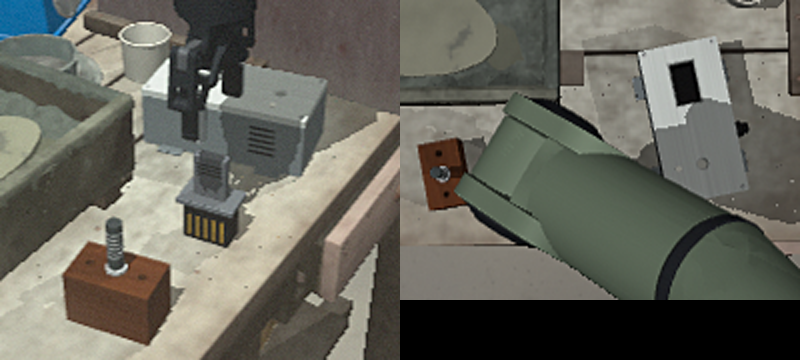

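>>> move_arm(steps=[[[0,0,0,0,0,0.7,1],[0,0,0,0,0,0.7,1],[0,0,0,0,0,0.7,1],[0,0,0,0,0,0.56,1],[0,0,0,0,0,0,-1],[0,0,0,0,0,0,-1],[0,0,0,0,0,0,-1],[0,0,0,0,0,0,-1],[0,0,0,0,0,0,-1],[0,0,0,0,0,0,-1],[0,0,0,0,0,0,-1],[0,0,0,0,0,0,-1]]], squeeze=60)

```text
t: 8.5
tcp_pos: [0.4709, 0.2905, 0.2388]
eef_rot: [[0.991, 0.13, 0.001], [0.13, -0.991, 0.0], [0.001, -0.0, -1.0]]
ft_force: [-0.8, -1.1, 8.5]
width: 0.0112
gripper_force: 59.4
```

>>> move_arm(steps=[[[0,0,0,0,0,-0.6,-1],[0,0,0,0,0,-1,-1],[0,0,0,0,0,-1,-1],[0,0,0,0,0,-1,-1],[0,0,0,0,0,-1,-1],[0,0,0,0.485,0.863,0,-1],[0,0,0,0.485,0.863,0,-1],[0,0,0,0.485,0.863,0,-1],[0,0,0,0.485,0.863,0,-1],[0,0,0,0.485,0.863,0,-1],[0,0,0,0.485,0.863,0,-1],[0,0,0,0.485,0.863,0,-1],[0,0,0,0.485,0.863,0,-1],[0,0,-0.53,0,0,0,-1],[0,0,0,0,0,0,-1],[0,0,0,0,0,0,-1]]])

```text
t: 10.1
tcp_pos: [0.5891, 0.1324, 0.3539]
eef_rot: [[0.981, 0.192, 0.0], [0.192, -0.981, 0.001], [0.0, -0.001, -1.0]]
ft_force: [-0.2, 0.8, -1.1]
width: 0.011
gripper_force: 58.6
```

Run:
```python
from fit import *
o=get_obs(); print(o['tcp_pos'],o['eef_rot'][:2],o['width'],o['ft_force'])
a=get_image("side");b=get_image("top")
for im in(a,b):
    for k in("bay","reset_hole","module"):
        print(k,[(round(q["p"],2),np.round(q["pixel"],1),atz(im,q["pixel"],.075).round(4)) for q in spot_point(im,k)[:2]])
# predicted outlines: module at tcp xy, underside z
tp=np.array(o['tcp_pos']);yaw=np.arctan2(o['eef_rot'][1][0],o['eef_rot'][0][0])-np.pi/2
A=cv2.resize(a["frame"],None,fx=4,fy=4,interpolation=2)
for P in M["module"]: 
    cs,_=cv2.findContours(render(a,[P],T4(tp[0],tp[1],tp[2]-.2388,yaw)),0,1); cv2.drawContours(A,cs,-1,(0,255,255),1)
for un,col in(((.5409,.1228,-1.3768),(0,0,255)),((.5424,.1227,-1.3763),(0,255,0))):
    T=T4(un[0],un[1],0,un[2])
    for P in(box(-.05,.05,-.098,.098,.0749,.075),box(-.0155,.0155,.0215,.0745,.0749,.075),cyl(.006,-.0001,0)+[0,-.055,.075]):
        cs,_=cv2.findContours(render(a,[P],T),0,1); cv2.drawContours(A,cs,-1,col,1)
cv2.imwrite("pics/b1.png",A[680:1080,1100:1700])
```

```text
[0.5890946  0.13241862 0.353857  ] [[ 9.81381517e-01  1.92068482e-01  1.28352921e-04]
 [ 1.92068372e-01 -9.81381360e-01  6.06046646e-04]] 0.01097487631139831 [-0.22008932  0.79674797 -1.06557414]
bay [(0.77, array([329.9, 219.3]), array([0.5812, 0.1349, 0.075 ]))]
reset_hole [(0.77, array([370.3, 224.4]), array([0.49  , 0.1049, 0.075 ]))]
module [(0.63, array([327.5, 204.2]), array([0.6267, 0.0741, 0.075 ]))]
bay [(0.83, array([356.3, 220.2]), array([0.5915, 0.121 , 0.075 ])), (0.67, array([290.4, 227. ]), array([0.5771, 0.2854, 0.075 ]))]
reset_hole [(0.75, array([363.1, 257.5]), array([0.4983, 0.106 , 0.075 ]))]
module []
```

View pics/b1.png

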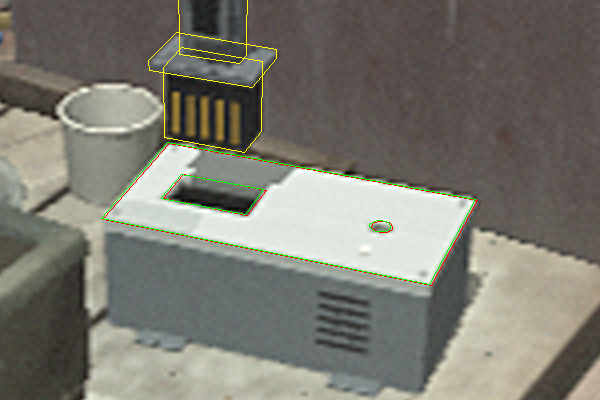

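Run:
```python
from fit import *
o=get_obs(); tp=np.array(o['tcp_pos']); a=get_image("side")
t=trace(a,"module")[0]; r=t["region"]; print(t["p"],r.sum())
B=M["module"][:2]
# use only rows below flange top to avoid fingers
T0=T4(tp[0],tp[1],tp[2]-.2388,-1.377)
m=render(a,B,T0); ys=np.where(m.any(1))[0]; r=r.copy(); r[:int(ys[0]/S)]=0
print(fit([a],[r],"module",(tp[0],tp[1],-1.377),tp[2]-.2388,parts=B), tp)
u=trace(a,"unit")[0]; print(fit([a],[u["region"]],"unit",(.541,.1228,-1.377)))
# bay by dark blob
g=a["frame"].max(2); T=T4(.5415,.1227,0,-1.3768)
m=render(a,[box(-.025,.025,.012,.084,.0749,.075)],T); m=cv2.resize(m,(640,480),interpolation=cv2.INTER_AREA)>0
d=(g<110)&m; rows,cols=np.where(d); print(d.sum(),rows.min(),rows.max(),cols.min(),cols.max())
for p in[(-.0155,.0215),(.0155,.0215),(-.0155,.0745),(.0155,.0745)]: print(proj(a,(T@[*p,.075,1])[:3]).round(1))
print(g[205:220,308:340])
```

```text
0.58 686
(array([ 0.59076322,  0.12645832, -1.21128079]), np.float64(0.9105384261389784)) [0.5892967  0.13225382 0.35325785]
(array([ 0.54003666,  0.12343571, -1.40565109]), np.float64(0.9583872205562582))
101 214 223 317 340
[336.1 223.1]
[340.7 216.9]
[315.1 218.9]
[320. 213.]
[[125 113  98 105 106 106  87  67  61  61  51  44  50  48  39  42  33  46
   45  35  42  71  76  44  73 125 113  40  46  34  83 129]
 [130 114 109 102 101 106  79  47 166 228 181 201 239 225 217 154  60  65
   77  74  58  57  42  40  37  60  70  40  34  99 147 138]
 [125 117 109 104 101 100  70 163 246 233 199 220 239 237 239 242 206 132
  146 153 122  65  72  75  71  60  57  35  58  88  98 124]
 [125 122 109 104 100  89 172 241 236 231 230 232 231 231 236 245 214 132
  144 141 141 141 137 148 155 124  65  67  67  72  70  76]
 [125 116 110 101  88 146 226 237 233 229 230 230 230 233 241 213 138 132
  133 140 141 141 142 145 146 146 139 141 147 159 163 134]
 [122 112 106  93 151 228 240 235 233 230 233 230 233 235 215 139 129 137
  140 138 138 138 144 141 136 140 139 144 145 150 148 145]
 [126 111  99 127 210 
[... 475 characters left out ...]
1 145 144 143 144 141 138 140 141]
 [192 241 237 233 231 231 231 233 235 233 229 177 127 160 148 114 115 115
  115 122 121 122 125 128 126 137 133 143 143 145 145 145]
 [241 237 234 234 234 233 233 234 232 231 204 122  78  94 107  92 109 123
  119 117 112 118 114 111 117 125 129 128 128 130 129 140]
 [240 235 233 236 231 232 235 234 226 187 137  93  42  42  52  50  47  58
   67  82 102 114 118 121 122 117 119 115 116 120 124 119]
 [237 235 236 233 235 235 233 222 187 149  89  50  29  39  39  39  44  37
   37  40  51  53  54  68  80  97 107 120 121 120 121 107]
 [225 235 234 234 234 234 221 186 155  75  37  20  30  40  44  41  42  37
   42  46  35  39  47  40  46  48  50  60  65  79  87 109]]
```

>>> move_arm(steps=[[[0,0,0,0,0,0.7,-1],[0,0,0,0,0,0.6,-1],[0,0,0,0,0,0.2,-1],[0,0,0,0,0,0.2,-1],[0,0,0,0,0,0.2,-1]]])

```text
t: 11.15
tcp_pos: [0.5895, 0.132, 0.3056]
eef_rot: [[0.981, 0.193, 0.0], [0.193, -0.981, -0.0], [0.0, 0.0, -1.0]]
ft_force: [0.2, -0.3, -0.9]
width: 0.011
gripper_force: 58.8
```

>>> move_arm(steps=[[[0,0,0,0,0,0.3,-1],[0,0,0,0,0,0.3,-1],[0,0,0,0,0,0.3,-1],[0,0,0,0,0,0.3,-1],[0,0,0,0,0,0.1,-1],[0,0,0,0,0,0.1,-1],[0,0,0,0,0,0,-1]]])

```text
t: 11.85
tcp_pos: [0.5894, 0.132, 0.2705]
eef_rot: [[0.981, 0.193, -0.0], [0.193, -0.981, -0.0], [-0.0, 0.0, -1.0]]
ft_force: [0.7, -1.0, -2.3]
width: 0.0113
gripper_force: 58.6
```

>>> move_arm(steps=[[[0,0,0,0,0,0.08,-1],[0,0,0,0,0,0.06,-1],[0,0,0,0,0,0,-1],[0,0,0,0,0,0,-1]]])

```text
t: 12.25
tcp_pos: [0.5895, 0.1322, 0.2687]
eef_rot: [[0.981, 0.193, 0.001], [0.193, -0.981, -0.0], [0.001, 0.0, -1.0]]
ft_force: [-7.8, -3.6, 23.4]
width: 0.0111
gripper_force: 62.4
```

>>> move_arm(steps=[[[0,0,0,0,0,0.04,-1],[0,0,0,0,0,0,-1],[0,0,0,0,0,0,1],[0,0,0,0,0,0,1],[0,0,0,0,0,0,1],[0,0,0,0,0,0,1],[0,0,0,0,0,-0.5,1],[0,0,0,0,0,-1,1],[0,0,0,0,0,-1,1],[0,0,0,0,0,-1,1],[0,0,0,0,0,-1,1],[0,0,0,0,0,-1,1]]])

```text
t: 13.45
tcp_pos: [0.5892, 0.1321, 0.4057]
eef_rot: [[0.981, 0.193, 0.001], [0.193, -0.981, 0.0], [0.001, -0.0, -1.0]]
ft_force: [0.1, -0.6, 0.5]
width: 0.0853
gripper_force: 0.0
```

Run:
```python
from fit import *
o=get_obs(); print(o['tcp_pos'],o['width'])
a=get_image("side");b=get_image("top")
for im,n in((a,"s"),(b,"t")):
    t=trace(im,"pin"); s=trace(im,"stand")
    print(n,[(round(q["p"],2),q["pixel"],q["region"].sum()) for q in t[:2]],[(round(q["p"],2),q["pixel"],q["region"].sum()) for q in s[:2]])
    if t: 
        print(fit([im],[t[0]["region"]],"pin",(.484,.4385,0),.006,parts=[cyl(.01,.05,.054),cyl(.0075,.054,.104)],dyaw=.01))
    for q in s[:2]:
        if q["region"].sum()>100:
            print(fit([im],[q["region"]|t[0]["region"]],"stand",(.4824,.438,1.77),0,parts=M["stand"]+[cyl(.0075,.054,.11)]))
u=T4(.5415,.1227,0,-1.377)
A=cv2.resize(a["frame"],None,fx=4,fy=4,interpolation=2)
for P in M["module"]:
    cs,_=cv2.findContours(render(a,[P],u@T4(0,.048,.030,0)),0,1); cv2.drawContours(A,cs,-1,(0,255,255),1)
for P in(cyl(.01,.05,.054),cyl(.0075,.054,.104)):
    cs,_=cv2.findContours(render(a,[P],T4(.483,.4385,.006,0)),0,1); cv2.drawContours(A,cs,-1,(0,255,255),1)
for un,col in(((.482,.438,1.77),(0,255,0)),):
    cs,_=cv2.findContours(render(a,M["stand"],T4(un[0],un[1],0,un[2])),0,1); cv2.drawContours(A,cs,-1,col,1)
cv2.imwrite("pics/p1.png",np.hstack([A[1100:1500,1000:1400],A[650:1050,1150:1550]]))
```

```text
[0.58917792 0.1320831  0.40570697] 0.0853239561616568
s [(0.49, [289.1, 302.3], np.int64(262))] [(0.96, [290.5, 326.1], np.int64(2016))]
(array([0.47992317, 0.43641092, 0.00826279]), np.float64(0.9312528267752148))
(array([0.48047071, 0.43564119, 1.74568062]), np.float64(0.9735972696245734))
t [] [(0.78, [234.4, 269.9], np.int64(770))]Traceback (most recent call last):
  File "<stdin>", line 11, in <module>
IndexError: list index out of range
```

Run:
```python
from fit import *
a=get_image("side")
u=T4(.5415,.1227,0,-1.377)
A=cv2.resize(a["frame"],None,fx=4,fy=4,interpolation=2)
for P in M["module"]:
    cs,_=cv2.findContours(render(a,[P],u@T4(0,.048,.030,0)),0,1); cv2.drawContours(A,cs,-1,(0,255,255),1)
for P in(cyl(.01,.05,.054),cyl(.0075,.054,.104)):
    cs,_=cv2.findContours(render(a,[P],T4(.480,.4362,.006,0)),0,1); cv2.drawContours(A,cs,-1,(0,255,255),1)
cv2.imwrite("pics/p1.png",np.hstack([A[1100:1500,1000:1400],A[650:1050,1150:1550]]))
```

```text
(no output)
```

View pics/p1.png

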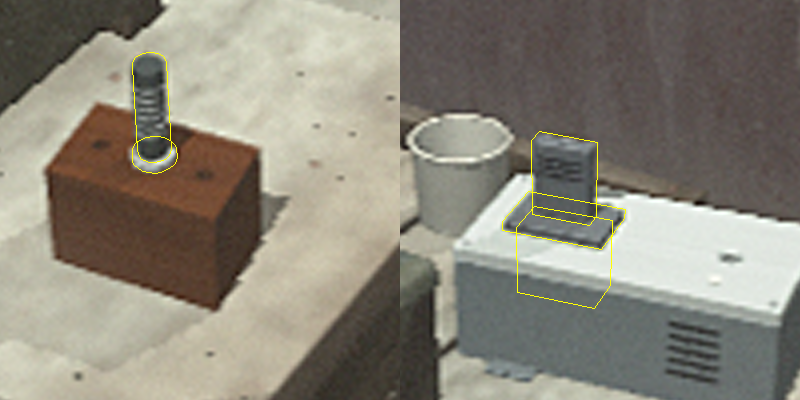

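>>> move_arm(steps=[[[0,0,0,-0.1455,-0.984,0,1],[0,0,0,-0.1455,-0.984,0,1],[0,0,0,-0.1455,-0.984,0,1],[0,0,0,-0.1455,-0.984,0,1],[0,0,0,-0.1455,-0.984,0,1],[0,0,0,-0.1455,-0.984,0,1],[0,0,0,-0.1455,-0.984,0,1],[0,0,0,-0.1455,-0.984,0,1],[0,0,0,-0.1455,-0.984,0,1],[0,0,0,-0.1455,-0.984,0,1],[0,0,0,-0.1455,-0.984,0,1],[0,0,0,-0.1455,-0.984,0,1],[0,0,0,-0.1455,-0.984,0,1],[0,0,0,0,0,1,1],[0,0,0,0,0,1,1],[0,0,0,0,0,1,1],[0,0,0,0,0,1,1],[0,0,0,0,0,0,1]]])

```text
t: 15.6
tcp_pos: [0.4804, 0.436, 0.3001]
eef_rot: [[0.981, 0.194, -0.004], [0.194, -0.981, -0.004], [-0.005, 0.003, -1.0]]
ft_force: [-0.3, -0.5, 0.6]
width: 0.0854
gripper_force: 0.0
```

>>> move_arm(steps=[[[0,0,0,0,0,0.8,1],[0,0,0,0,0,0.8,1],[0,0,0,0,0,0.7,1],[0,0,0,0,0,0,1]]])

```text
t: 16.0
tcp_pos: [0.4808, 0.4365, 0.2451]
eef_rot: [[0.981, 0.193, -0.002], [0.193, -0.981, -0.002], [-0.002, 0.001, -1.0]]
ft_force: [-0.3, -0.5, -0.1]
width: 0.0858
gripper_force: 0.0
```

>>> move_arm(steps=[[[0,0,0,0,0,0,-1],[0,0,0,0,0,0,-1],[0,0,0,0,0,0,-1],[0,0,0,0,0,0,-1],[0,0,0,0,0,0,-1],[0,0,0,0,0,0,-1],[0,0,0,0,0,0,-1],[0,0,0,0,0,0,-1]]], squeeze=60)

```text
t: 16.8
tcp_pos: [0.4813, 0.4367, 0.2467]
eef_rot: [[0.981, 0.193, 0.0], [0.193, -0.981, 0.0], [0.0, -0.0, -1.0]]
ft_force: [0.2, -2.5, 6.4]
width: 0.0135
gripper_force: 58.3
```

>>> move_arm(steps=[[[0,0,0,0,0,-0.4,-1],[0,0,0,0,0,-0.8,-1],[0,0,0,0,0,-1,-1],[0,0,0,0,0,-1,-1],[0,0,0,0,0,-1,-1],[0,0,0,0,0,-0.8,-1],[0,0,0,-0.172,0.983,0,-1],[0,0,0,-0.172,0.983,0,-1],[0,0,0,-0.172,0.983,0,-1],[0,0,0,-0.172,0.983,0,-1],[0,0,0,-0.172,0.983,0,-1],[0,0,0,-0.172,0.983,0,-1],[0,0,0,-0.172,0.983,0,-1],[0,0,0,-0.172,0.983,0,-1],[0,0,0,-0.172,0.983,0,-1],[0,0,0,-0.172,0.983,0,-1],[0,0,0,-0.172,0.983,0,-1],[0,0,0,-0.172,0.983,0,-1],[0,0,0,-0.172,0.983,0,-1],[0,0,0,0,0,0,-1]]])

```text
t: 18.8
tcp_pos: [0.4882, 0.1094, 0.3717]
eef_rot: [[0.982, 0.189, 0.0], [0.189, -0.982, -0.001], [-0.0, 0.001, -1.0]]
ft_force: [0.2, 0.3, -0.4]
width: 0.0135
gripper_force: 58.5
```

>>> move_arm(steps=[[[0,0,0,0,0,0.8,-1],[0,0,0,0,0,0.6,-1],[0,0,0,0,0,0.3,-1],[0,0,0,0,0,0,-1],[0,0,0,0,0,0,-1]]])

```text
t: 19.3
tcp_pos: [0.4882, 0.1128, 0.3293]
eef_rot: [[0.981, 0.193, 0.0], [0.193, -0.981, 0.0], [0.001, -0.0, -1.0]]
ft_force: [-0.1, 0.1, 0.3]
width: 0.0133
gripper_force: 58.5
```

Run:
```python
from fit import *
o=get_obs(); tp=np.array(o['tcp_pos']); print(tp,o['width'],o['ft_force'])
a=get_image("side")
for k in("reset_hole","pin"): print(k,[(round(q["p"],2),np.round(q["pixel"],1),atz(a,q["pixel"],.075).round(4)) for q in spot_point(a,k)[:2]])
A=cv2.resize(a["frame"],None,fx=8,fy=8,interpolation=2)
def dr(P,T,col):
    m=render(a,[P],T); cs,_=cv2.findContours(m,0,1); cv2.drawContours(A,[c*2 for c in cs],-1,col,1)
for P in M["pin"]: dr(P,T4(tp[0],tp[1],tp[2]-.2407,0),(0,255,255))
u=T4(.5415,.1227,0,-1.377)
dr(cyl(.006,-.0001,0)+[0,-.055,.075],u,(0,0,255)); dr(cyl(.008,-.0001,0)+[0,-.055,.075],u,(0,0,255)); dr(box(-.05,.05,-.098,.098,.0749,.075),u,(0,255,0))
cv2.imwrite("pics/h1.png",A[1450:2050,2520:3320])
```

```text
[0.48822834 0.11276197 0.32929925] 0.013291504122031329 [-0.06989979  0.14334419  0.33460439]
reset_hole [(0.7, array([369.7, 223.7]), array([0.4926, 0.1028, 0.075 ])), (0.17, array([304.7, 217.7]), array([0.6358, 0.1606, 0.075 ]))]
pin [(0.58, array([370.4, 220.3]), array([0.4987, 0.088 , 0.075 ])), (0.19, array([301.4, 217.6]), array([0.6427, 0.1644, 0.075 ]))]
```

View pics/h1.png

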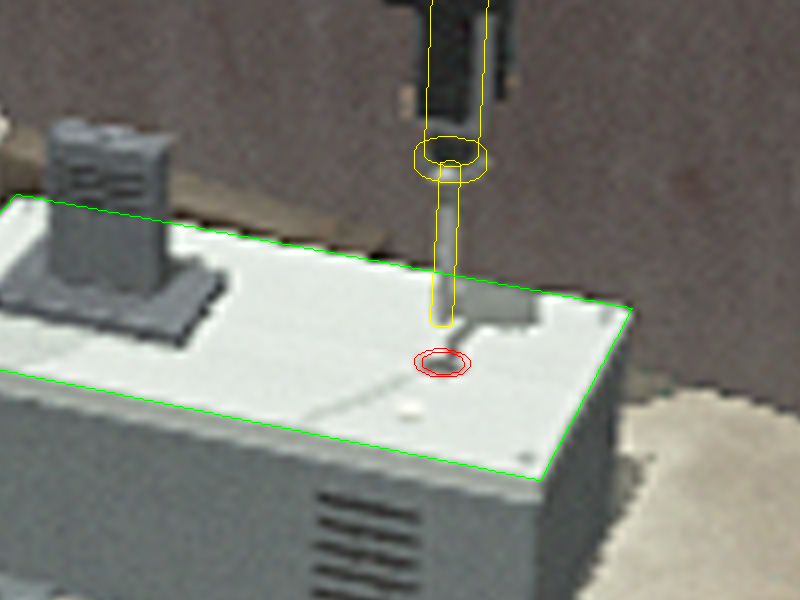

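>>> move_arm(steps=[[[0,0,0,0,0,0.2,-1],[0,0,0,0,0,0.25,-1],[0,0,0,0,0,0.25,-1],[0,0,0,0,0,0.25,-1],[0,0,0,0,0,0.25,-1],[0,0,0,0,0,0,-1]]])

```text
t: 20.05
tcp_pos: [0.4878, 0.1124, 0.2977]
eef_rot: [[0.981, 0.193, -0.001], [0.193, -0.981, -0.0], [-0.001, 0.0, -1.0]]
ft_force: [-0.3, -0.0, -0.3]
width: 0.0136
gripper_force: 58.5
```

>>> move_arm(steps=[[[0,0,0,0,0,0.1,-1],[0,0,0,0,0,0.1,-1],[0,0,0,0,0,0.08,-1],[0,0,0,0,0,0,-1],[0,0,0,0,0,0,-1]]])

```text
t: 20.55
tcp_pos: [0.4882, 0.1125, 0.2919]
eef_rot: [[0.981, 0.193, 0.0], [0.193, -0.981, 0.0], [0.0, -0.0, -1.0]]
ft_force: [-1.0, 0.9, 2.6]
width: 0.0133
gripper_force: 58.6
```

>>> move_arm(steps=[[[0,0,0,0,0,0.08,-1],[0,0,0,0,0,0.04,-1],[0,0,0,0,0,0,-1],[0,0,0,0,0,0,-1]]])

```text
t: 20.95
tcp_pos: [0.4883, 0.1125, 0.2891]
eef_rot: [[0.981, 0.193, 0.001], [0.193, -0.981, 0.0], [0.001, 0.0, -1.0]]
ft_force: [-0.9, -0.1, 11.7]
width: 0.0136
gripper_force: 59.8
```

>>> move_arm(steps=[[[0,0,0,0,0,0.02,-1],[0,0,0,0,0,0,-1],[0,0,0,0,0,0,-1],[0,0,0,0,0,0,-1]]])

```text
t: 21.35
tcp_pos: [0.4884, 0.1126, 0.2889]
eef_rot: [[0.981, 0.193, 0.001], [0.193, -0.981, 0.0], [0.001, 0.0, -1.0]]
ft_force: [-1.4, 1.1, 17.3]
width: 0.0131
gripper_force: 60.0
```

Run:
```python
from h import *
for i in range(3):
    im=get_image("side"); o=get_obs(); print(o['t'],np.round(o['tcp_pos'],4),np.round(o['ft_force'],1),o['gripper_force'])
cv2.imwrite("pics/f.png",cv2.resize(im["frame"][150:300,290:430],None,fx=4,fy=4,interpolation=2))
```

```text
21.4 [0.4884 0.1126 0.2889] [-1.6 -0.5 17.1] 60.0131893157959
21.45 [0.4884 0.1126 0.2889] [-1.9 -0.6 16.9] 60.014010071754456
21.5 [0.4884 0.1126 0.2889] [-2.1 -0.4 17.2] 60.013614892959595
```

View pics/f.png

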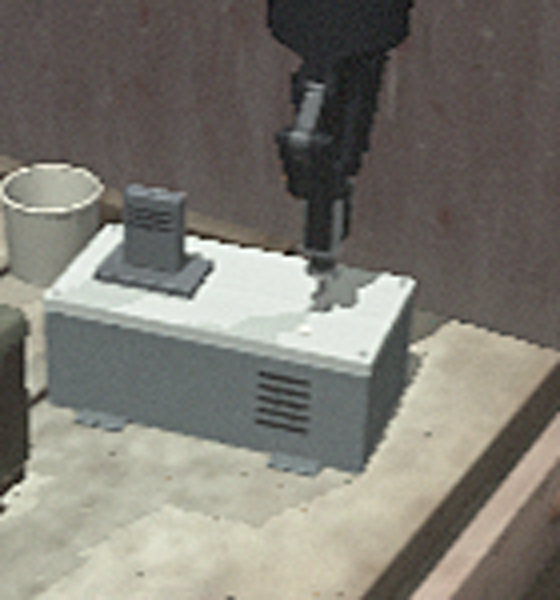

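The picture shows the module seated flat at about (155,270) and the gripped pin upright in the hole at about (320,285). The force holds steady at 17 N, so the button is on its stop.

```bash
python3 -c "
from workcell import *
print(finish_job())"
```

```text
the job is handed in; nothing more can be done
None
```

The job is handed in: the module sits fully home in the bay with its flange flat on the cover, and the arm is still gripping the pin upright and pressing the button onto its stop with a steady 17 N; it took about 21.5 s, and no verdict was returned.

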